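Park the reagent caddy at the titrator

ROBOT

A 6-joint arm with a two-finger parallel gripper is mounted at the origin on the work surface. World frame = base frame: x ahead of the robot, y to its left, z up, the work surface at z = 0. Lengths are in m, angles in degrees, forces in N, time in s.
With the tool pointing down it reaches from about 0.4 to 0.825 m from the base axis. Payload 7 kg.
Tool frame: the origin (TCP) lies at the very end of the fingers, on their centre line; the grasp point (between the pads) lies 19 mm behind it (ctrl.hold_point_z is the distance from the TCP to the grasp point, in m); z points along the fingers, y is the line along which they close (so a half turn about z gives the same grasp; the last joint's range is limited). The gripper opens to 88 mm and grips with 3 to 60 N. Pads are 19 mm wide; open, the fingers measure 130 mm over their backs; the gripper's body (78 mm by 193 mm) begins 47 mm behind the grasp point.
Start: joints at [90.247, 20.546, 0.682, 0, -70.136, -16.507], TCP at [0.189, 0.648, 0.227] pointing down, gripper open.
Joint ranges: [-176.03, 176.03], [-82.01, 121.73], [-58.28, 71.71], [-173.87, 95.51], [-174.79, -0.11], [-173.66, 173.66]. Speed limits (degrees/s): [136.94, 136.94, 172.46, 180, 180, 180].

INTERFACE

Orientations are given as [roll, pitch, yaw] about the fixed x, y, z axes, in that order (R = Rz(yaw) Ry(pitch) Rx(roll)).
In Python, from plant import sensors, viewer, workorder, ctrl gives the robot as it stands.
- The arm moves only by the shell command python3 -m pendant 'ROWS'. ROWS is JSON, a list of rows, each a list of 3 entries, a list of its own where there are three numbers: the opening, from -1 (shut) to 1 (fully open), so that 0 is half open, then the shift along the tool's x, y, z in m, then the turn, a rotation vector about the tool's x, y, z in degrees. A call has 1 to 10 rows; each row is the pose to reach, as a shift and turn from the pose commanded when the call began, along the tool's axes at that moment; what a row does not reach only later rows make up. A row lasts 1/12 s, in which the tool goes at most 41.7 mm and 7.16 degrees, less where a joint would pass 70% of its speed; a pose out of reach is approached as far as the arm can. A call with a gripper value outside its range is refused whole. The fingers move at their own pace and stop on an object; the grip force is fixed at half the most. Time passes only in rows, so rows that repeat a pose let the fingers close. It gives the time, the measured TCP pose, the force, the opening and the grip force at its end, in the units of the state.
- sensors.get_obs(): the state, without advancing time (a new reading comes with each control period).
- viewer.snapshot(name): name is "scene" or "top"; returns the picture (420x560x3 uint8, red, green, blue); there is no depth.
- viewer.camera_params(name): a dict with "fx", "fy", "cx", "cy" (pixels), "extrinsics" (4x4, takes a point from world to camera coordinates). Camera axes: x right, y up, looking along -z (the intrinsics and any distortion apply to the point x, -y, -z); pixel columns grow to the right and rows downward; lengths in m; the calibration is good to about 2 mm. A picture is of the moment at which its call begins. camera_params takes no time and is no camera call.
- workorder.close_job(): hands the job in; it is judged then, once.
The state is a dict: "clock": time; "joint_pos": joint angles; "qvel": joint speeds; "tau": joint torques, N m; "tool_pos": TCP position; "orientation": TCP orientation; "force": force on the tool from outside, world axes, zero at the start; "moment": the same for the moment, N m; "opening": finger opening in m; "gripper_force": force on a finger pad.
Only numpy, scipy, OpenCV 4.12 (cv2) and the standard library are available. Lean on these libraries where they do the work, as an engineer would, in place of code of your own. Each camera call takes 0.05 s, during which the arm holds its last target. There are 200 camera calls.

TASK

Roll the reagent caddy by its orange handle, without lifting it, in a straight run until all four swivel castors trail straight behind their pivots before it enters the green parking lane. Then steer it squarely down the lane until its nose presses the red sprung buffer pad gently but firmly in by two or three millimetres, and let go, leaving it against the pad with its castors still trailing and the bottle standing in its well. Do not ram the rails or the buffer, and leave the other things on the bench where they are.

Things in the scene. Friction and masses are not known exactly. Their poses are not given: they have to be found in the camera images.
- caddy: White wheeled caddy: deck 170 long x 120 wide x 8 mm, top 42 mm above the bench, orange handle at the rear, blue bottle well in front; 0.7 kg with bottle. Origin on the bench under the deck's centre, +x forward. Flat nose edge 85 mm ahead, 34 to 42 mm high. Four swivel castors with stiff bearings: rolling takes about 3 N; it never coasts and holds its place against a push of about 2.5 N.
- caddy_handle (a point): Centre of the orange handle bar: 14 mm thick along the caddy's x, 100 mm long along its y, 20 mm high; centre 130 mm above the bench, 70 mm behind the caddy's origin; axes as the caddy's. A post at each end (inner gap 84 mm), free space under the bar down to the deck. Take it from above, a finger before and a finger behind it.
- wheel_fl (a point): Centre of the front left castor's wheel (black, 24 mm diameter, centre 12 mm up). Its swivel pivot is fixed in the caddy at x = 58, y = 34 mm; the wheel centre is 14 mm from the pivot and turns freely round it. Trailing straight = wheel directly behind (-x of) its pivot. Rolling the caddy straight ahead for 60 to 80 mm brings it there.
- wheel_fr (a point): Centre of the front right castor's wheel (black, 24 mm diameter, centre 12 mm up). Its swivel pivot is fixed in the caddy at x = 58, y = -34 mm; the wheel centre is 14 mm from the pivot and turns freely round it. Trailing straight = wheel directly behind (-x of) its pivot. Rolling the caddy straight ahead for 60 to 80 mm brings it there.
- wheel_rl (a point): Centre of the rear left castor's wheel (black, 24 mm diameter, centre 12 mm up). Its swivel pivot is fixed in the caddy at x = -58, y = 34 mm; the wheel centre is 14 mm from the pivot and turns freely round it. Trailing straight = wheel directly behind (-x of) its pivot. Rolling the caddy straight ahead for 60 to 80 mm brings it there.
- wheel_rr (a point): Centre of the rear right castor's wheel (black, 24 mm diameter, centre 12 mm up). Its swivel pivot is fixed in the caddy at x = -58, y = -34 mm; the wheel centre is 14 mm from the pivot and turns freely round it. Trailing straight = wheel directly behind (-x of) its pivot. Rolling the caddy straight ahead for 60 to 80 mm brings it there.
- bottle_mid (a point): Centre (60 mm up) of the amber reagent bottle, 60 mm diameter, 120 mm tall, 0.2 kg, standing loose in the blue well on the caddy's deck, 40 mm ahead of the caddy's origin. Its top is 162 mm above the bench.
- lane: Parking lane: green strip with a white centre line between two fixed aluminium rails, 45 mm high, 134 mm apart inside, 200 mm long; yellow flares, 40 mm long, widen the mouth to about 170 mm. Origin on the bench at the middle of the mouth (where the straight rails begin); +x runs into the lane along the centre line.
- buffer: Grey block 80 wide, 60 mm high, fixed 205 mm into the lane; origin on the bench at its front face, +x as the lane's. Its stem carries a red pad 70 wide, 23 to 53 mm high. The stem is set by hand: the pad's face is 30 to 75 mm before the block, not reported: feel for it. Pad spring 2.5 N/mm, 9 mm travel. Seating the caddy needs over 4 N; 6 to 10 N is good; over 16 N harms pad or rails.
- flask_mid (a point): Stoppered clear conical flask, 66 mm diameter, 100 mm tall, point at its centre 50 mm up. Bystander.
- jar_mid (a point): Dark blue jar with white lid, 60 mm diameter, 80 mm tall, point at its centre 40 mm up. Bystander.
- vialbox_mid (a point): Small cardboard box with white lid, 62 x 62 x 52 mm, point at its centre 26 mm up. Bystander.
Things that resemble listed ones, but are neither listed nor needed, are in the scene too. What is meant by the caddy is not purple, and is the larger of those in its own colour. Leave any yellow look-alike of the part that bears bottle_mid alone.

How it is judged:
By the outcome, as a careful person would: the job done as asked, in the order asked, and still so for the second after the job is handed in, with the robot touching nothing.
It also fails if it takes over 58 s, if anything falls off the work surface, if the arm or the gripper's body presses on something with over 40 N, if the wrist force passes 120 N, or if a joint passes its speed limit or range.

## Working session

There is one attempt and no reset: what is moved stays moved. The work goes in short steps, Python scripts to look and compute and a shell command to move; the robot and the scene stay as the last step left them, time stands still between calls to the robot, and variables do not carry over. Pictures are saved under pics/ and viewed, at most 10 in all, crops included, and the job is handed in when it is done.

```bash
ls; mkdir -p pics
python3 - <<'E'
from plant import sensors, viewer, workorder, ctrl
import cv2,numpy as np
for n in("scene","top"):
    cv2.imwrite(f"pics/{n}0.png",viewer.snapshot(n)[:,:,::-1])
    p=viewer.camera_params(n);print(n,{k:(np.round(v,4).tolist() if k!='x' else v) for k,v in p.items()})
print(sensors.get_obs())
E
```

```text
pics
scene {'fx': 382.3834, 'fy': 382.3834, 'cx': 281.6843, 'cy': 211.8139, 'extrinsics': [[-0.3894, 0.921, 0.0109, 0.1209], [-0.7492, -0.3236, 0.5779, 0.3804], [0.5357, 0.2169, 0.8161, -1.4203], [0.0, 0.0, 0.0, 1.0]]}
top {'fx': 391.021, 'fy': 391.021, 'cx': 284.0614, 'cy': 207.6982, 'extrinsics': [[0.0076, -1.0, 0.0015, 0.0776], [0.9994, 0.0076, 0.034, -0.5058], [-0.034, 0.0012, 0.9994, -0.9411], [0.0, 0.0, 0.0, 1.0]]}
{'clock': 0.1, 'joint_pos': array([ 9.02477119e+01,  2.05868507e+01,  6.39871463e-01, -1.49616534e-02,
       -7.01375380e+01, -1.65080487e+01]), 'qvel': array([ 0.01145748, -0.08162963,  0.13479572,  0.13758759,  0.05285695,
        0.07598062]), 'tau': array([-2.76728402e-03, -5.84166241e+01,  2.93752223e+01,  7.01568246e+00,
        1.01747538e-02, -5.72228737e-05]), 'tool_pos': array([0.18890921, 0.64757478, 0.22573699]), 'orientation': array([ 1.79914970e+02, -1.05313821e-02, -1.62654228e+01]), 'force': array([-0.61249126,  0.13194725, -0.43306295]), 'moment': array([-0.04433757, -0.02823233, -0.00598346]), 'gripper_force': 0.0, 'opening': 0.08764078805372681}
```

View pics/scene0.png

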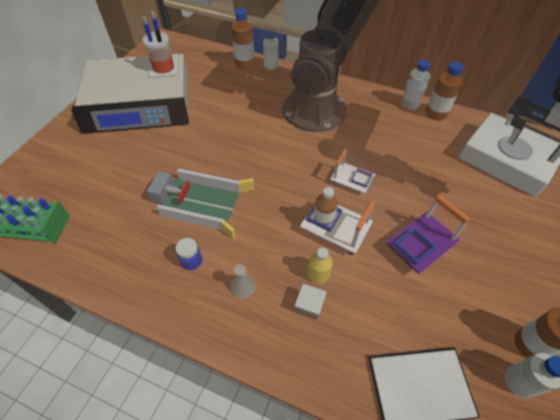

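View pics/top0.png

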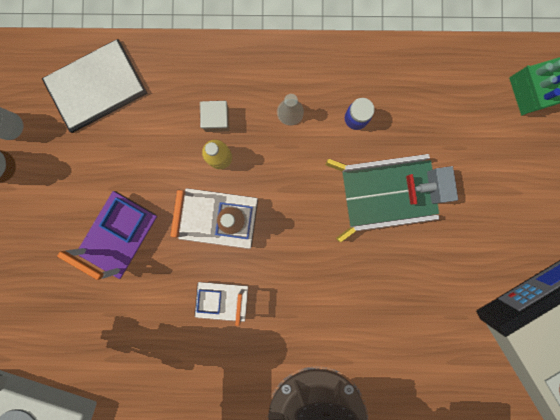

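Candidates for the caddy, in top-picture pixels:
- Large white caddy with the amber bottle, (217,218).
- Small white caddy, (221,301).
- Purple caddy, (118,235).

I choose the large white one. The yellow bottle at (216,152) is the look-alike to avoid. The lane mouth is at about (345,195) and the lane runs right to the red pad at (412,190).

```bash
cat > h.py <<'E'
import numpy as np,cv2
from plant import viewer,sensors
def ray(n,uv,z):
    p=viewer.camera_params(n);E=np.array(p['extrinsics']);R,t=E[:3,:3],E[:3,3]
    uv=np.atleast_2d(np.array(uv,float));d=np.c_[(uv[:,0]-p['cx'])/p['fx'],-(uv[:,1]-p['cy'])/p['fy'],-np.ones(len(uv))]@R
    c=-R.T@t
    return c+d*((z-c[2])/d[:,2])[:,None]
def mask(im,lo,hi,box):
    m=cv2.inRange(cv2.cvtColor(im,cv2.COLOR_RGB2HSV),np.array(lo),np.array(hi));o=np.zeros_like(m)
    x0,y0,x1,y1=box;o[y0:y1,x0:x1]=m[y0:y1,x0:x1];return o
def rect(m,n,z):  # centre, long-axis angle(deg), size in world at plane z
    v,u=np.nonzero(m);w=ray(n,np.c_[u,v],z)[:,:2]
    r=cv2.minAreaRect((w*1000).astype(np.float32));e=np.linalg.eigh(np.cov(w.T))[1][:,1]
    a=np.degrees(np.arctan2(e[1],e[0]));return np.round(w.mean(0),4),np.round(a,2),len(v),np.round(r[0],1),np.round(r[1],1),round(r[2],1)
E
python3 - <<'E'
from h import *
im=cv2.cvtColor(cv2.imread("pics/top0.png"),cv2.COLOR_BGR2RGB)
mh=mask(im,(3,130,120),(16,255,255),(165,180,190,245))
print("handle z.14",rect(mh,"top",.14))
md=mask(im,(0,0,150),(179,60,255),(175,180,262,255))
print("deck .042",rect(md,"top",.042))
mg=mask(im,(65,60,20),(95,255,200),(335,150,445,235));print("green",rect(mg,"top",0))
ml=mask(im,(0,0,120),(179,70,255),(347,180,408,203));print("line",rect(ml,"top",0))
mr=mask(im,(0,150,100),(6,255,255),(400,165,425,210));print("red .053",rect(mr,"top",.053))
mb=mask(im,(100,130,60),(135,255,255),(205,195,260,245));print("well",rect(mb,"top",.05))
a=cv2.resize(im[170:260,160:275],None,fx=4,fy=4,interpolation=cv2.INTER_CUBIC)
b=cv2.resize(im[140:250,320:465],None,fx=4,fy=4,interpolation=cv2.INTER_CUBIC)
c=np.zeros((440,1040,3),np.uint8);c[:360,:460]=a;c[:440,460:]=b
cv2.imwrite("pics/crop1.png",cv2.resize(c,(800,338))[:,:,::-1])
E
```

```text
handle z.14 (array([0.4979, 0.3112]), np.float64(178.86), 945, array([490.2, 305.4]), array([134.2,  50.3]), 0.9)
deck .042 (array([0.4801, 0.2487]), np.float64(83.03), 2540, array([478.7, 237.4]), array([170.1, 120.4]), 82.6)
green (array([ 0.5422, -0.1714]), np.float64(99.18), 3930, array([ 544.5, -179. ]), array([132.5, 216.8]), 8.4)
line (array([ 0.5392, -0.1454]), np.float64(98.42), 194, array([ 539.3, -146.3]), array([  8.1, 149.5]), 8.3)
red .053 (array([ 0.5491, -0.2138]), np.float64(-171.77), 191, array([ 549.9, -213.7]), array([68.3, 15.4]), 7.9)
well (array([0.4651, 0.2067]), np.float64(-156.42), 16, array([473.5, 198.9]), array([73.1, 73. ]), 82.9)
```

View pics/crop1.png

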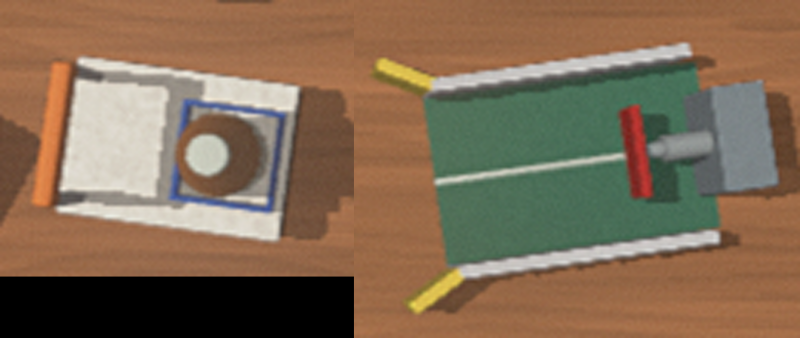

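The crop confirms the choice: a white deck measuring 170×120 mm with an orange handle and an amber bottle in the blue well. The lane is tilted about 8°, with the red pad roughly 145 mm in.

```bash
python3 -m pendant '[[0.2,[0.033,0.021,0],[0,0,0]],[0.2,[0.066,0.042,0],[0,0,0]],[0.2,[0.099,0.063,0],[0,0,0]],[0.2,[0.132,0.084,0],[0,0,0]],[0.2,[0.165,0.105,0],[0,0,0]],[0.2,[0.198,0.126,0],[0,0,0]],[0.2,[0.231,0.147,0],[0,0,-2]],[0.2,[0.264,0.168,0],[0,0,-4]],[0.2,[0.297,0.189,0],[0,0,-6.5]],[0.2,[0.325,0.207,0],[0,0,-8.9]]]'
python3 - <<'E'
from h import *
o=sensors.get_obs();print(o['tool_pos'],o['orientation'],o['opening'])
def to(xy,psi):
    y=np.radians(o['orientation'][2]);d=np.array(xy)-o['tool_pos'][:2]
    print(np.round([d@[np.cos(y),np.sin(y)],d@[np.sin(y),-np.cos(y)]],4),'turn',np.round(o['orientation'][2]-psi,2))
to((.4877,.3068),-7.4)
E
```

```text
clock: 0.93
tool_pos: [0.444, 0.3561, 0.2264]
orientation: [180.0, 0.0, -7.3]
force: [0.5, 0.9, 0.6]
opening: 0.0523
gripper_force: 0.0
[0.44404681 0.35607427 0.22643894] [ 1.79979468e+02  1.36904335e-02 -7.26045815e+00] 0.052285574947462436
[0.0495 0.0434] turn 0.14
```

```bash
python3 -m pendant '[[0.2,[0.02,0.018,0],[0,0,0]],[0.2,[0.04,0.035,0],[0,0,0]],[0.2,[0.0495,0.0434,0.01],[0,0,0]],[0.2,[0.0495,0.0434,0.03],[0,0,0]],[0.2,[0.0495,0.0434,0.045],[0,0,0]],[0.2,[0.0495,0.0434,0.06],[0,0,0]],[0.2,[0.0495,0.0434,0.06],[0,0,0]]]'
python3 - <<'E'
from h import *
im=viewer.snapshot("scene");t=viewer.snapshot("top")
o=sensors.get_obs();print(o['tool_pos'],o['orientation'],o['force'])
a=cv2.resize(im[140:280,270:420],(480,448),interpolation=cv2.INTER_CUBIC);b=cv2.resize(t[160:260,150:257],(320,300),interpolation=cv2.INTER_CUBIC)
c=np.zeros((448,800,3),np.uint8);c[:,:480]=a;c[:300,480:]=b
cv2.imwrite("pics/c2.png",c[:,:,::-1])
E
```

```text
clock: 1.52
tool_pos: [0.4848, 0.3074, 0.1627]
orientation: [179.7, 0.2, -7.4]
force: [-1.1, -0.9, -1.8]
opening: 0.0523
gripper_force: 0.0
[0.48621593 0.30872359 0.1659675 ] [ 1.79908196e+02  4.91405739e-02 -7.34453413e+00] [0.82059775 0.11318076 1.04726719]
```

View pics/c2.png

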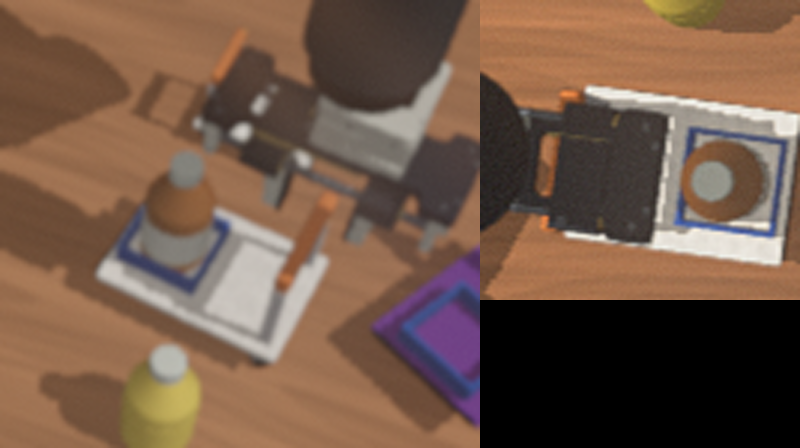

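The fingers straddle the bar, one before and one behind it, and are parallel to it. Now I descend and close.

```bash
python3 -m pendant '[[0.2,[0,0,0.015],[0,0,0]],[0.2,[0,0,0.03],[0,0,0]],[0.2,[0,0,0.045],[0,0,0]],[0.2,[0,0,0.052],[0,0,0]],[0.2,[0,0,0.052],[0,0,0]],[-0.3,[0,0,0.052],[0,0,0]],[-0.5,[0,0,0.052],[0,0,0]],[-0.6,[0,0,0.052],[0,0,0]],[-0.9,[0,0,0.052],[0,0,0]],[-1,[0,0,0.052],[0,0,0]]]';  python3 -m pendant '[[-1,[0,0,0],[0,0,0]],[-1,[0,0,0],[0,0,0]],[-1,[0,0,0],[0,0,0]]]'
python3 - <<'E'
from h import *
t=viewer.snapshot("top");md=mask(t,(0,0,150),(179,60,255),(175,180,262,255));print("deck .042",rect(md,"top",.042))
o=sensors.get_obs();print(o['tool_pos'],o['orientation'],o['force'],o['moment'],o['opening'],o['gripper_force'])
E
```

```text
clock: 2.45
tool_pos: [0.4868, 0.3091, 0.1152]
orientation: [-180.0, -0.0, -7.4]
force: [1.1, 0.1, -0.3]
opening: 0.0252
gripper_force: 0.0
clock: 2.7
tool_pos: [0.4867, 0.309, 0.1148]
orientation: [-180.0, -0.0, -7.4]
force: [-1.0, -0.7, 2.2]
opening: 0.014
gripper_force: 30.0
deck .042 (array([0.4791, 0.2287]), np.float64(70.75), 1452, array([479.1, 239. ]), array([170.2, 120.1]), 82.7)
[0.48671257 0.30897637 0.11481289] [-1.79982576e+02 -1.64075998e-02 -7.35644038e+00] [-0.12493383  0.29706844  2.37359755] [-0.08168953  0.27890168  0.06356954] 0.01397222274923271 30.000344216823578
```

```bash
python3 -m pendant '[[-1,[-0.0004,0.002,0],[0,0,-0.8]],[-1,[-0.001,0.005,0],[0,0,-2.4]],[-1,[-0.0017,0.0085,0],[0,0,-4.2]],[-1,[-0.0024,0.012,0],[0,0,-6]],[-1,[-0.0032,0.016,0],[0,0,-7.8]],[-1,[-0.004,0.02,0],[0,0,-9.6]],[-1,[-0.0047,0.0235,0],[0,0,-11.4]],[-1,[-0.0054,0.027,0],[0,0,-13.2]],[-1,[-0.006,0.03,0],[0,0,-14.8]],[-1,[-0.0065,0.0323,0],[0,0,-15.7]]]'
cat >> h.py <<'E'
M=np.array([.5285,-.0723]);H=np.array([np.cos(np.radians(-81.7)),np.sin(np.radians(-81.7))]);N=np.array([-H[1],H[0]])
def status(box=None):
    if box:
        t=viewer.snapshot("top");m=mask(t,(0,0,140),(179,60,255),box);r=rect(m,"top",.042)
        c=np.array(r[3])/1000;a=r[5];a=a if a>45 else a+90
        print("deck",c,r[4],"heading",round(a-180,2),"along,lat",np.round([(c-M)@H,(c-M)@N],4))
    o=sensors.get_obs();p=o['tool_pos'];q=p[:2]-M
    print("tcp",p.round(4),"ori",o['orientation'].round(2),"along,lat",np.round([q@H,q@N],4),"F lane",np.round([o['force'][:2]@H,o['force'][:2]@N,o['force'][2]],1),"Mz",round(o['moment'][2],2),'open',round(o['opening'],4),'t',o['clock'])
E
python3 -c "
from h import *
status((175,165,285,265))"
```

```text
clock: 3.58
tool_pos: [0.4762, 0.2782, 0.1149]
orientation: [-179.9, -0.1, 8.5]
force: [-0.6, 2.1, 2.5]
opening: 0.0136
gripper_force: 30.0
deck [0.4873 0.2083] [120.2 169.7] heading -81.9 along,lat [-0.2836 -0.0003]
tcp [0.476  0.2777 0.1149] ori [-1.7995e+02 -4.0000e-02  8.4700e+00] along,lat [-0.3539 -0.0014] F lane [-1.9 -0.2  2.6] Mz -0.05 open 0.0137 t 3.6333
```

```bash
python3 -m pendant '[[-1,[0,0.004,0],[0,0,0]],[-1,[0,0.009,0],[0,0,0]],[-1,[0,0.015,0],[0,0,0]],[-1,[0,0.021,0],[0,0,0]],[-1,[0,0.027,0],[0,0,0]],[-1,[0,0.033,0],[0,0,0]],[-1,[0,0.039,0],[0,0,0]],[-1,[0,0.045,0],[0,0,0]],[-1,[0,0.051,0],[0,0,0]],[-1,[0,0.057,0],[0,0,0]]]'
python3 -m pendant '[[-1,[0,0.006,0],[0,0,0]],[-1,[0,0.012,0],[0,0,0]],[-1,[0,0.018,0],[0,0,0]],[-1,[0,0.024,0],[0,0,0]],[-1,[0,0.030,0],[0,0,0]],[-1,[0,0.036,0],[0,0,0]],[-1,[0,0.042,0],[0,0,0]],[-1,[0,0.048,0],[0,0,0]],[-1,[0,0.053,0],[0,0,0]],[-1,[0,0.056,0],[0,0,0]]]'
python3 -c "
from h import *
status((200,160,332,265))
a=viewer.snapshot('top')[140:250,210:460];cv2.imwrite('pics/c3.png',cv2.resize(a,(750,330),interpolation=cv2.INTER_CUBIC)[:,:,::-1])"
```

```text
clock: 4.47
tool_pos: [0.4846, 0.2207, 0.1148]
orientation: [-180.0, -0.0, 8.3]
force: [-1.5, 3.4, 5.4]
opening: 0.0135
gripper_force: 30.0
clock: 5.3
tool_pos: [0.4925, 0.165, 0.1148]
orientation: [-180.0, -0.0, 8.3]
force: [-0.9, 3.5, 6.6]
opening: 0.014
gripper_force: 30.0
deck [0.5037 0.0955] [119.6 170.6] heading -81.6 along,lat [-0.1696 -0.0003]
tcp [0.4924 0.1646 0.1148] ori [179.98   0.     8.31] along,lat [-0.2396 -0.0015] F lane [-2.   0.3  5.8] Mz 0.05 open 0.0136 t 5.35
```

View pics/c3.png

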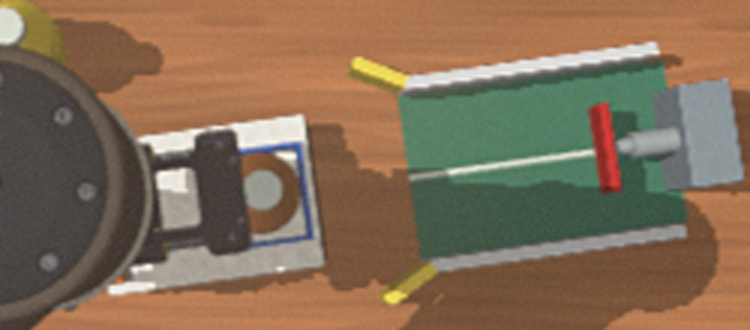

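The caddy has run 114 mm straight on the centre line, its nose at about (318,190) in the crop is still short of the flares, and the castors are trailing. I enter the lane gently.

```bash
python3 -m pendant '[[-1,[0,0.005,0],[0,0,0]],[-1,[0,0.010,0],[0,0,0]],[-1,[0,0.015,0],[0,0,0]],[-1,[0,0.020,0],[0,0,0]],[-1,[0,0.025,0],[0,0,0]],[-1,[0,0.030,0],[0,0,0]],[-1,[0,0.035,0],[0,0,0]],[-1,[0,0.040,0],[0,0,0]],[-1,[0,0.045,0],[0,0,0]],[-1,[0,0.050,0],[0,0,0]]]'
python3 -m pendant '[[-1,[0,0.005,0],[0,0,0]],[-1,[0,0.010,0],[0,0,0]],[-1,[0,0.015,0],[0,0,0]],[-1,[0,0.020,0],[0,0,0]],[-1,[0,0.025,0],[0,0,0]],[-1,[0,0.030,0],[0,0,0]],[-1,[0,0.035,0],[0,0,0]],[-1,[0,0.040,0],[0,0,0]],[-1,[0,0.045,0],[0,0,0]],[-1,[0,0.050,0],[0,0,0]]]'
python3 -c "
from h import *
status()
a=viewer.snapshot('top')[140:250,210:460];cv2.imwrite('pics/c4.png',cv2.resize(a,(750,330),interpolation=cv2.INTER_CUBIC)[:,:,::-1])"
```

```text
clock: 6.23
tool_pos: [0.4997, 0.1157, 0.1148]
orientation: [-180.0, -0.0, 8.3]
force: [-1.3, 3.6, 5.9]
opening: 0.0137
gripper_force: 30.0
clock: 7.07
tool_pos: [0.5068, 0.0662, 0.1148]
orientation: [180.0, -0.0, 8.3]
force: [-1.1, 4.5, 6.3]
opening: 0.014
gripper_force: 30.0
tcp [0.5068 0.0662 0.1148] ori [ 1.80e+02 -1.00e-02  8.33e+00] along,lat [-0.1402 -0.0014] F lane [-4.6 -0.5  6.3] Mz 0.05 open 0.014 t 7.0667
```

View pics/c4.png

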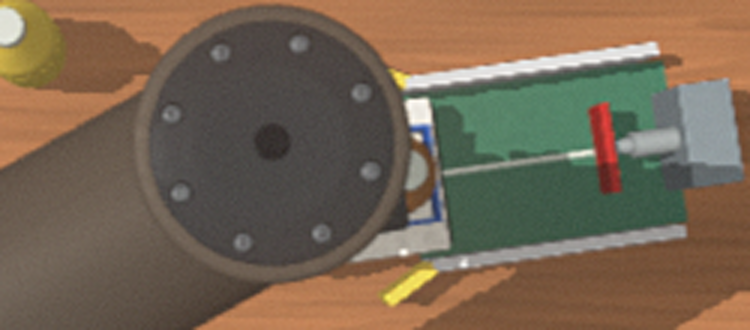

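The nose is in the lane between the rails, with similar gaps above (~(430,93)) and below (~(448,254)). I continue.

```bash
python3 -m pendant '[[-1,[0,0.005,0],[0,0,0]],[-1,[0,0.010,0],[0,0,0]],[-1,[0,0.015,0],[0,0,0]],[-1,[0,0.020,0],[0,0,0]],[-1,[0,0.025,0],[0,0,0]],[-1,[0,0.030,0],[0,0,0]],[-1,[0,0.035,0],[0,0,0]],[-1,[0,0.040,0],[0,0,0]],[-1,[0,0.045,0],[0,0,0]],[-1,[0,0.050,0],[0,0,0]]]'
python3 -m pendant '[[-1,[0,0.005,0],[0,0,0]],[-1,[0,0.010,0],[0,0,0]],[-1,[0,0.015,0],[0,0,0]],[-1,[0,0.020,0],[0,0,0]],[-1,[0,0.025,0],[0,0,0]],[-1,[0,0.030,0],[0,0,0]],[-1,[0,0.035,0],[0,0,0]],[-1,[0,0.040,0],[0,0,0]],[-1,[0,0.044,0],[0,0,0]],[-1,[0,0.047,0],[0,0,0]]]'
python3 -c "
from h import *
status()
a=viewer.snapshot('top')[140:250,280:480];cv2.imwrite('pics/c5.png',cv2.resize(a,(800,440),interpolation=cv2.INTER_CUBIC)[:,:,::-1])"
```

```text
clock: 7.95
tool_pos: [0.5139, 0.0167, 0.1148]
orientation: [180.0, 0.0, 8.3]
force: [-1.1, 4.6, 7.2]
opening: 0.0134
gripper_force: 30.0
clock: 8.78
tool_pos: [0.5205, -0.0299, 0.1148]
orientation: [180.0, 0.0, 8.3]
force: [-0.5, 3.1, 7.3]
opening: 0.0137
gripper_force: 30.0
tcp [ 0.5205 -0.0299  0.1148] ori [1.7999e+02 3.0000e-02 8.3100e+00] along,lat [-0.0431 -0.0018] F lane [-3.1 -0.   7.3] Mz -0.03 open 0.0137 t 8.7833
```

View pics/c5.png

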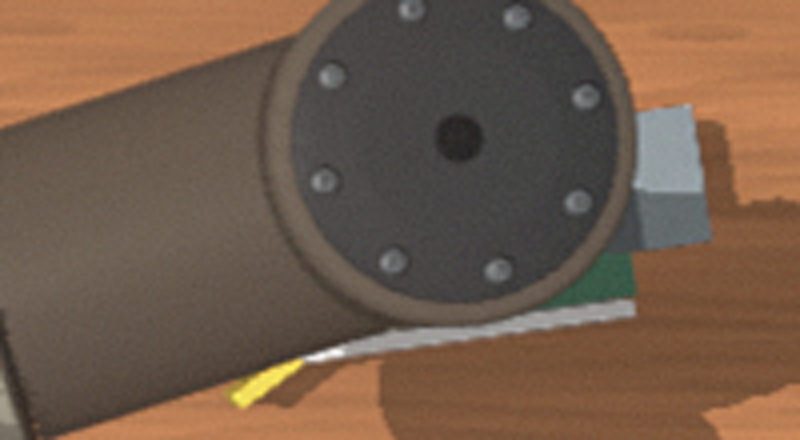

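The arm hides the view, so I feel for the pad by force.

```bash
python3 -m pendant '[[-1,[0,0.002,0],[0,0,0]],[-1,[0,0.004,0],[0,0,0]],[-1,[0,0.006,0],[0,0,0]],[-1,[0,0.008,0],[0,0,0]],[-1,[0,0.010,0],[0,0,0]],[-1,[0,0.012,0],[0,0,0]],[-1,[0,0.014,0],[0,0,0]],[-1,[0,0.016,0],[0,0,0]],[-1,[0,0.018,0],[0,0,0]],[-1,[0,0.020,0],[0,0,0]]]' | grep -E 'tool_pos|force:'
for i in 1; do python3 -c "
from h import *
status()"; done
python3 -m pendant '[[-1,[0,0.0007,0],[0,0,0]],[-1,[0,0.0014,0],[0,0,0]],[-1,[0,0.002,0],[0,0,0]],[-1,[0,0.0027,0],[0,0,0]],[-1,[0,0.0034,0],[0,0,0]],[-1,[0,0.004,0],[0,0,0]]]'  | grep -E 'force:'
python3 -c "
from h import *
status()"
```

```text
tool_pos: [0.5233, -0.0495, 0.1148]
force: [-1.1, 3.7, 7.3]
gripper_force: 30.0
tcp [ 0.5233 -0.0495  0.1148] ori [1.7999e+02 3.0000e-02 8.3200e+00] along,lat [-0.0233 -0.0019] F lane [-3.9 -0.5  7.3] Mz 0.01 open 0.0136 t 9.6667
force: [-0.7, 4.0, 7.5]
gripper_force: 30.0
tcp [ 0.5238 -0.0535  0.1148] ori [1.7999e+02 4.0000e-02 8.3200e+00] along,lat [-0.0193 -0.0019] F lane [-4.  -0.1  7.5] Mz -0.01 open 0.0138 t 10.1667
```

```bash
for i in 1 2 3; do python3 -m pendant '[[-1,[0,0.0005,0],[0,0,0]],[-1,[0,0.001,0],[0,0,0]],[-1,[0,0.0015,0],[0,0,0]],[-1,[0,0.002,0],[0,0,0]]]'  >/dev/null
python3 -c "
from h import *
status()"; done
```

```text
tcp [ 0.5241 -0.0554  0.1148] ori [1.7999e+02 4.0000e-02 8.3300e+00] along,lat [-0.0173 -0.0019] F lane [-2.7 -1.   8.1] Mz -0.04 open 0.0137 t 10.5
tcp [ 0.5244 -0.0574  0.1148] ori [1.7999e+02 5.0000e-02 8.3200e+00] along,lat [-0.0153 -0.0019] F lane [-4.   0.6  7.4] Mz -0.02 open 0.0136 t 10.8333
tcp [ 0.5247 -0.0594  0.1148] ori [1.7999e+02 4.0000e-02 8.3200e+00] along,lat [-0.0133 -0.0019] F lane [-3.6  0.2  7.8] Mz -0.01 open 0.0138 t 11.1667
```

```bash
for i in 1 2 3; do python3 -m pendant '[[-1,[0,0.0003,0],[0,0,0]],[-1,[0,0.0006,0],[0,0,0]],[-1,[0,0.001,0],[0,0,0]]]'  >/dev/null
python3 -c "
from h import *
status()"; done
```

```text
tcp [ 0.5248 -0.0602  0.1148] ori [-1.80e+02  4.00e-02  8.32e+00] along,lat [-0.0125 -0.0019] F lane [-5.3  0.3  7.6] Mz -0.02 open 0.0137 t 11.4167
tcp [ 0.5249 -0.0609  0.1148] ori [-1.7998e+02  4.0000e-02  8.3200e+00] along,lat [-0.0118 -0.0019] F lane [-6.7 -1.3  8.6] Mz -0.03 open 0.0139 t 11.6667
tcp [ 0.5251 -0.0616  0.1148] ori [-1.7996e+02  3.0000e-02  8.3200e+00] along,lat [-0.011  -0.0019] F lane [-9.4 -0.4  9.3] Mz -0.03 open 0.0135 t 11.9167
```

```bash
python3 -m pendant '[[-1,[0,0.0003,0],[0,0,0]],[-1,[0,0.0006,0],[0,0,0]],[-1,[0,0.0006,0],[0,0,0]]]'  >/dev/null
for i in 1 2 3; do python3 -m pendant '[[-1,[0,0,0],[0,0,0]]]' >/dev/null; python3 -c "
from h import *
status()"; done
```

```text
tcp [ 0.5251 -0.0621  0.1148] ori [-1.7995e+02  3.0000e-02  8.3300e+00] along,lat [-0.0106 -0.0019] F lane [-9.1 -1.5  8.4] Mz -0.0 open 0.014 t 12.25
tcp [ 0.5252 -0.0621  0.1148] ori [-1.7995e+02  2.0000e-02  8.3300e+00] along,lat [-0.0106 -0.0018] F lane [-8.9 -0.1  9.2] Mz -0.01 open 0.0137 t 12.3333
tcp [ 0.5251 -0.0621  0.1148] ori [-1.7995e+02  3.0000e-02  8.3300e+00] along,lat [-0.0106 -0.0018] F lane [-9.  -1.6  8.6] Mz -0.04 open 0.0138 t 12.4167
```

```bash
python3 -m pendant '[[-1,[0,0.0003,0],[0,0,0]],[-1,[0,0.0003,0],[0,0,0]],[-1,[0,0.0003,0],[0,0,0]]]'
python3 -m pendant '[[-0.6,[0,0,0],[0,0,0]],[-0.5,[0,0,0],[0,0,0]],[-0.3,[0,0,0],[0,0,0]],[0,[0,0,0],[0,0,0]],[0.2,[0,0,0],[0,0,0]],[0.2,[0,0,0],[0,0,0]],[0.2,[0,0,0],[0,0,0]]]'
python3 -m pendant '[[0.2,[0,0,-0.01],[0,0,0]],[0.2,[0,0,-0.025],[0,0,0]],[0.2,[0,0,-0.04],[0,0,0]],[0.2,[0,0,-0.06],[0,0,0]],[0.2,[0,0,-0.08],[0,0,0]],[0.2,[0,0,-0.1],[0,0,0]],[0.2,[0,0,-0.115],[0,0,0]],[0.2,[0,0,-0.115],[0,0,0]]]'
```

```text
clock: 12.67
tool_pos: [0.5252, -0.0623, 0.1148]
orientation: [-179.9, 0.0, 8.3]
force: [-2.1, 9.1, 10.2]
opening: 0.014
gripper_force: 30.0
clock: 13.25
tool_pos: [0.5257, -0.0629, 0.1143]
orientation: [180.0, 0.0, 8.3]
force: [-0.2, 0.2, -0.4]
opening: 0.0491
gripper_force: 0.0
clock: 13.92
tool_pos: [0.5277, -0.0626, 0.234]
orientation: [180.0, -0.4, 8.4]
force: [1.5, -0.6, 0.5]
opening: 0.0524
gripper_force: 0.0
```

```bash
python3 -m pendant '[[0.2,[0,-0.02,0],[0,0,0]],[0.2,[0,-0.05,0],[0,0,0]],[0.2,[0,-0.08,0],[0,0,0]],[0.2,[0,-0.11,0],[0,0,0]],[0.2,[0,-0.14,0],[0,0,0]],[0.2,[0,-0.17,0],[0,0,0]],[0.2,[0,-0.2,0],[0,0,0]],[0.2,[0,-0.22,0],[0,0,0]],[0.2,[0,-0.24,0],[0,0,0]],[0.2,[0,-0.24,0],[0,0,0]]]' >/dev/null
python3 -c "
from h import *
a=viewer.snapshot('top')[140:250,320:470];s=viewer.snapshot('scene')[150:250,130:270];c=np.zeros((320,800,3),np.uint8)
c[:293,:400]=cv2.resize(a,(400,293),interpolation=cv2.INTER_CUBIC);c[:286,400:]=cv2.resize(s,(400,286),interpolation=cv2.INTER_CUBIC)
cv2.imwrite('pics/c6.png',c[:,:,::-1])
status((340,165,418,228))"
```

```text
deck [ 0.5334 -0.1395] [145.7 180.3] heading -89.6 along,lat [ 0.0672 -0.0049]
tcp [0.4908 0.1748 0.2296] ori [1.7999e+02 2.0000e-02 8.3800e+00] along,lat [-0.2499 -0.0016] F lane [ 0.2 -0.4 -0.5] Mz -0.02 open 0.0522 t 14.9
```

View pics/c6.png

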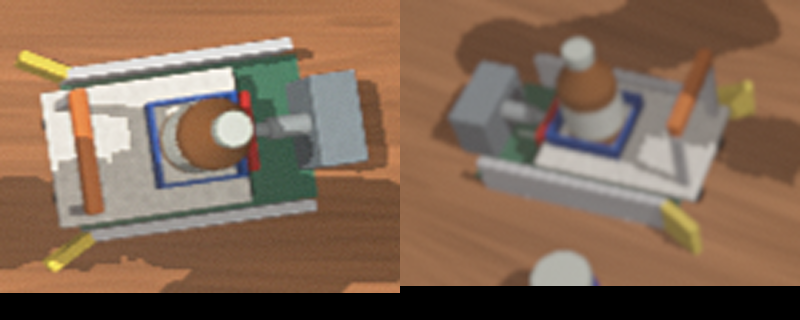

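The caddy sits square in the lane with its nose on the red pad (~(248,130) left). The bottle stands in its well, the gaps to both rails are clear, and the other things are undisturbed.

```bash
python3 -c "
from plant import workorder
print(workorder.close_job())"
```

```text
the job is handed in; nothing more can be done
None
```

The caddy is parked and the job handed in at about 15 s: after a 114 mm straight run the nose pressed the pad in about 2.5–3 mm (roughly 6–7 N), and it was released against the pad with the bottle upright. The castors are under the deck, so I judged them trailing from the straight run, and I did not measure how far the pad stayed pressed after release.

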